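Walk a die block up to the fence

ROBOT

A 6-joint arm with a two-finger parallel gripper is mounted at the origin on the work surface; the furniture and walls round the work are solid. World frame = base frame: x ahead of the robot, y to its left, z up, the work surface at z = 0. Lengths are in m, angles in rad, forces in N, time in s.
With the tool pointing down it reaches from about 0.25 to 0.725 m from the base axis. Payload 4 kg.
Tool frame: the origin (TCP) lies on the centre line of the jaws, within the pads' length; the fingertips stand 19 mm ahead of it and the grasp point (between the pads) is the TCP; z points along the fingers, x is the direction in which the jaws open and shut, and the axes are right-handed (so a half turn about z gives the same grasp; the last joint's range is limited). The gripper opens to 85 mm and grips with 20 to 120 N. Pads are 22 mm wide; open, the fingers measure 114 mm over their backs; the gripper's body (76 mm by 85 mm) begins 54 mm behind the grasp point. The pads swing forward as they close: fully open they stand 13 mm farther back than shut.
Start: joints at [1.259, 0.241, 0.005, 1.335, 0, 1.571], TCP at [0.153, 0.476, 0.25] pointing down, gripper open.
Joint ranges: [-2.72, 2.72], [-1.05, 1.87], [-1.09, 1.28], [-1.99, 2.15], [-1.42, 1.44], [-3.14, 3.14]. Speed limits (rad/s): [2.79, 2.79, 3.14, 3.14, 3.14, 3.14].

INTERFACE

Orientations are given as a unit quaternion [x, y, z, w].
In Python, from bench import bot gives the robot as it stands. The module is installed in compiled form; this text tells all that it offers.
- The arm moves only by the tool jog_arm, never from a script. Its arguments are lists of equal length, an entry for each row: "xyz": the shift along the tool's x, y, z in mm, a list of three; "roll": the turn about the tool's z in degrees. In form: {"xyz": [[x, y, z], ...], "roll": [roll, ...]}. A call has 1 to 8 rows; each row is the pose to reach, as a shift and turn from the pose measured when the call began, along the tool's axes at that moment; what a row does not reach only later rows make up. A row lasts 1/10 s, in which the tool goes at most 50 mm and 8.59 degrees, less where a joint would pass 70% of its speed; a pose out of reach is approached as far as the arm can. A call with a gripper value outside its range is refused whole. "claw" is the opening in per cent of the stroke, from 0 (shut) to 100 (fully open), set as the call begins (left out, the last holds). The fingers move at their own pace and stop on an object; the grip force is fixed at half the most. Time passes only in rows, so rows that repeat a pose let the fingers close. It gives the time, the measured TCP pose, the force and the opening at its end, in the units of the state.
- bot.read_state(): the state, without advancing time (a new reading comes with each control period).
- bot.grab_frame(name): name is "scene" or "top"; returns the picture (400x640x3 uint8, red, green, blue); there is no depth.
- bot.camera_params(name): a dict with "K" (3x3 intrinsics, pixels), "k1" (the pictures are not rectified: a ray, as slopes to the right and down, at radius r is drawn at 1 + k1 r^2 times it, then the intrinsics apply), "rvec" (rotation vector, rad) and "tvec" (3), from world to camera coordinates, as OpenCV has them. Camera axes: x right, y down, z forward; pixel columns grow to the right and rows downward; lengths in m; the calibration is good to about 2 mm. A picture is of the moment at which its call begins. camera_params takes no time and is no camera call.
- bot.hand_in(): hands the job in, once; it reports no verdict.
The state is a dict: "t": time; "joint_positions": joint angles; "qd": joint speeds; "effort": joint torques, N m; "tool_pos": TCP position; "tcp_rot": TCP orientation; "wrist_force": force on the tool from outside, world axes, zero at the start; "ft_torque": the same for the moment, N m; "width": opening from 0.0 (shut) to 1.0 (fully open).
Only numpy, scipy, OpenCV 4.12 (cv2) and the standard library are available. Lean on these libraries where they do the work, as an engineer would, in place of code of your own. Each camera call takes 0.05 s, during which the arm holds its last target. There are 200 camera calls.

TASK

Set the aluminium die block flush against the steel fence without gripping or lifting it: with the fingertips push the two lugs on its back one at a time and in turn, the left lug first, then the right, then the left again and so on, so that it walks round and up to the fence on the bench top. It must come to the fence nearly square, not corner first, and finish with its plain long face flush along the fence and not sticking out past either end of it. Leave the other things where they lie, then take the hand away.

Things in the scene. Friction and masses are not known exactly. Their poses are not given: they have to be found in the camera images.
- die_block: Aluminium die block, 86 (x) by 120 (y) by 45 mm high, 1.2 to 1.9 kg, recess in its top; slides flat, moves only while pushed, too wide to grip. Origin: centre of its underside. +x points out of the plain long face that must end flush on the fence; its back (-x) carries two lugs; +y is its left. At first it is turned anticlockwise from above by 0.45 to 0.75 rad from facing the fence: the left lug lags.
- left_lug: Left of two square lugs (28 mm wide along y, from 4 to 40 mm above the bench) standing 10 mm out from the ends of the block's back, fixed to it. Origin: middle of its root on the back, 43 mm behind (-x) and 46 mm left (+y) of the block's centre, 22 mm up; axes as the block's; the surface to push lies 10 mm from the origin along -x.
- right_lug: Right lug, the same but 46 mm to the right (-y) of the block's centre. Between the lugs the back is set in by 10 mm over a 64 mm wide gap.
- plain_face (a point): Middle of the block's plain long face, 43 mm along +x from its centre and 22.5 mm above its underside.
- fence: Fixed steel angle fence, 200 mm long (y), 40 mm high, upright 12 mm thick, on a foot behind it with screw heads; nothing stands out in front of the face. Origin: middle of the foot of its working face, on the bench top. -x points out of the face towards the robot and the block; +y runs along the fence to the left, seen from the block.
- magnet: Flat triangular welding magnet, 68 by 90 mm, 19 mm high, lying beyond the left end of the fence; leave alone. Origin under its centre.
- offcut: Short piece of U channel, 37 by 105 mm, 26 mm high, lying right of the block on the robot's side; leave alone. Origin under its centre.
- nut: Hexagon nut, 24 by 27 mm, 14 mm high, lying right of the block's way; leave alone. Origin under its centre.
- marker: Soapstone marker in its holder, 147 mm long, 10 mm high; leave alone. Origin under its centre.
- square: Engineer's try square lying flat, 92 by 166 mm, 18 mm high; leave alone. Origin under its centre.
Mind the look-alikes: they are no part of the job. There is more than one size of the fence; the one meant has the size given above.

How it is judged:
By the outcome, as a careful person would: the job done as asked, in the order asked, and still so for the second after the job is handed in, with the robot touching nothing.
It also fails if it takes over 64 s, if anything falls off the work surface, if the arm or the gripper's body presses on something with over 40 N, if the wrist force passes 120 N, or if a joint passes its speed limit or range.

## Working session

There is one attempt and no reset: what is moved stays moved. The work goes in short steps, Python scripts to look and compute and a tool call to move; the robot and the scene stay as the last step left them, time stands still between calls to the robot, and variables do not carry over. Pictures are saved under pics/ and viewed, about 8 in all and at most 12, crops included, and the job is handed in when it is done.

Besides the shell and the picture viewer there is one more tool, called after "Request:" as a command line: name --pt "numbers of a row" for each row, then --argument value for the rest. jog_arm: Moves the arm, as the interface text tells. Its arguments: {"type":"object","properties":{"xyz":{"type":"array"},"roll":{"type":"array"},"claw":{"type":"number"}},"required":["xyz","roll"]}

```bash
mkdir -p pics; cat > h.py <<'E'
import numpy as np, cv2
from bench import bot
def P(n):
    c=bot.camera_params(n); return np.array(c["K"],float),float(c["k1"]),cv2.Rodrigues(np.array(c["rvec"],float))[0],np.array(c["tvec"],float).ravel()
def ray(n,px):
    K,k1,R,t=P(n); px=np.atleast_2d(np.array(px,float))
    s=cv2.undistortPoints(px[:,None],K,np.array([k1,0,0,0,0.]))[:,0]
    d=np.c_[s,np.ones(len(s))]@R; return -R.T@t,d
def onplane(n,px,z):
    o,d=ray(n,px); return o+d*((z-o[2])/d[:,2])[:,None]
def proj(n,X):
    K,k1,R,t=P(n); return cv2.projectPoints(np.atleast_2d(np.array(X,float)),cv2.Rodrigues(R)[0],t,K,np.array([k1,0,0,0,0.]))[0][:,0]
def tri(a,b):
    (o1,d1),(o2,d2)=ray("scene",a),ray("top",b); out=[]
    for u,v in zip(d1,d2):
        s=np.linalg.lstsq(np.c_[u,-v],o2-o1,rcond=None)[0]; p,q=o1+u*s[0],o2+v*s[1]; out.append(np.r_[(p+q)/2,np.linalg.norm(p-q)])
    return np.array(out)
def grab(n,f):
    im=cv2.cvtColor(bot.grab_frame(n),cv2.COLOR_RGB2BGR); cv2.imwrite(f"pics/{f}.png",im); return im
E
python3 - <<'E'
from h import *
for n in("scene","top"):
    grab(n,n+"0"); K,k,R,t=P(n); print(n,K.tolist(),k,-R.T@t,R[2])
s=bot.read_state();print(s)
E
```

```text
scene [[453.0656795429311, 0.0, 319.84168752735786], [0.0, 453.0656795429311, 204.93190228620927], [0.0, 0.0, 1.0]] -0.12355620701921396 [-0.40071037  0.76737195  0.54776161] [ 0.69889216 -0.5428853  -0.46564504]
top [[409.59809937071503, 0.0, 321.65446453307896], [0.0, 409.59809937071503, 203.5050169951364], [0.0, 0.0, 1.0]] -0.024470562035678968 [0.22024569 0.18468462 1.10088847] [ 0.0955768  -0.00126627 -0.99542125]
{'t': 0.1, 'joint_positions': array([1.25896947e+00, 2.41332073e-01, 3.86505745e-03, 1.33519929e+00,
       3.76155047e-05, 1.57078238e+00]), 'qd': array([ 0.00059438, -0.00037603,  0.00228926,  0.00015576, -0.00090798,
       -0.00160959]), 'effort': array([-1.36803137e-03, -3.73137939e+01,  2.53010577e+01,  1.08832918e-02,
       -1.00620246e-04, -7.12976004e-06]), 'tool_pos': array([0.15322712, 0.47538916, 0.24950706]), 'tcp_rot': array([ 8.08326520e-01,  5.88733694e-01, -7.66856552e-04,  5.35245996e-04]), 'wrist_force': array([-0.38058004, -0.26113489,  0.82973258]), 'ft_torque': array([-0.01999134, -0.00106531,  0.02420836]), 'width': 0.9983948052053425}
```

View pics/top0.png

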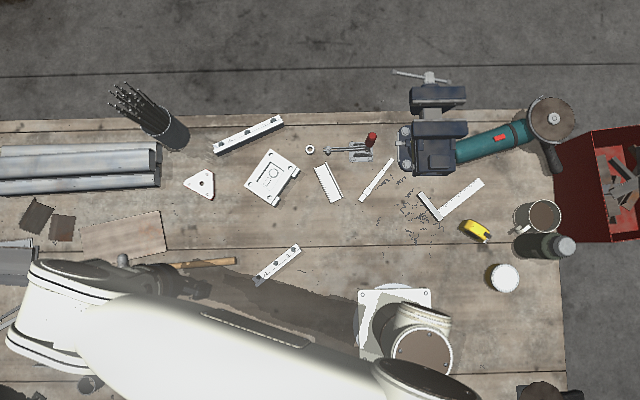

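View pics/scene0.png

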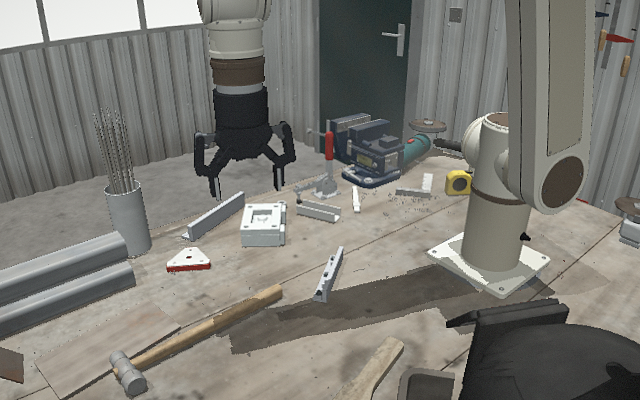

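Top view: two fence-like angles, at (248,135), beyond the block, and at (277,264), which is shorter. The block is at (270,178), the magnet at (200,184), the nut at (310,149) and the offcut at (328,183). I'll measure both fences' lengths and enlarge a crop to confirm.

```bash
python3 - <<'E'
from h import *
im=cv2.imread("pics/top0.png"); c=im[100:290,180:350]
c=cv2.resize(c,None,fx=3.1,fy=3.1,interpolation=cv2.INTER_CUBIC)
cv2.imwrite("pics/topc.png",c)
for n,a,b in(("far",(213,152),(284,122)),("near",(258,282),(300,248))):
    X=onplane("top",[a,b],0.02);print(n,X,np.linalg.norm(X[1]-X[0]))
m=(im.min(2)>195).astype(np.uint8)
for q in cv2.findContours(m,0,2)[0]:
    if cv2.contourArea(q)>150:
        r=cv2.minAreaRect(q); X=onplane("top",cv2.boxPoints(r),0.02)
        print(np.round(r[0]),np.round(r[1]),round(r[2],1),X[:,:2].mean(0).round(3),np.linalg.norm(np.diff(X[:3],axis=0),axis=1).round(3))
E
```

```text
far [[0.46930328 0.47258697 0.02      ]
 [0.54769521 0.28055069 0.02      ]] 0.20742041645123283
near [[0.12195847 0.35353642 0.02      ]
 [0.20792388 0.24258728 0.02      ]] 0.1403558482810292
[405. 392.] [14. 34.] 90.0 [-0.164 -0.019] [0.087 0.035]
[427. 322.] [43. 15.] 13.7 [ 0.01  -0.082] [0.038 0.111]
[395. 318.] [58. 73.] 88.1 [0.023 0.001] [0.189 0.148]
[195. 370.] [382.  94.] 16.4 [-0.098  0.526] [0.24  1.002]
[505. 278.] [26. 26.] 90.0 [ 0.118 -0.293] [0.069 0.067]
[ 74. 284.] [95. 10.] 18.4 [0.126 0.839] [0.025 0.257]
[279. 263.] [10. 51.] 51.3 [0.171 0.299] [0.132 0.025]
[451. 189.] [34. 58.] 51.3 [ 0.355 -0.162] [0.16 0.09]
[202. 181.] [32. 25.] 29.1 [0.391 0.502] [0.066 0.087]
[328. 182.] [39. 14.] 64.1 [0.381 0.164] [0.037 0.105]
[376. 179.] [ 6. 53.] 36.4 [0.387 0.038] [0.144 0.016]
[271. 177.] [37. 46.] 34.9 [0.399 0.316] [0.123 0.099]
[247. 133.] [ 9. 75.] 65.5 [0.519 0.382] [0.202 0.024]
```

View pics/topc.png

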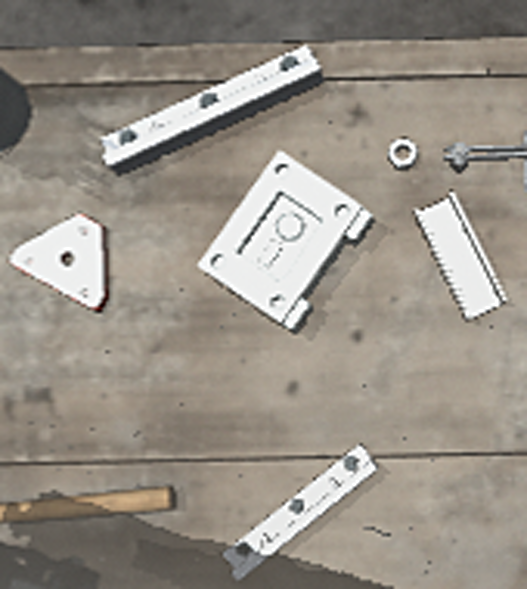

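The far fence measures about 200 mm, with three screw heads on the foot behind it and the block in front. The near one at (277,264) measures about 140 mm, so it's the decoy. In the crop the block's lugs are at about (360,222) for the right and (297,315) for the left, and the left one is farther from the fence. Next I'll measure the fence face and block accurately.

```bash
cat >> h.py <<'E'
def blockfit(im,near=(270,178),z=0.045,thr=195):
    """top white blob of block -> front-face edge corners; returns poly in px"""
    m=(im.min(2)>thr).astype(np.uint8)
    cs=[c for c in cv2.findContours(m,0,1)[0] if cv2.contourArea(c)>800]
    c=min(cs,key=lambda c:np.linalg.norm(np.array(cv2.minAreaRect(c)[0])-near))
    return c
E
python3 - <<'E'
from h import *
im=cv2.imread("pics/top0.png")
c=blockfit(im); ap=cv2.approxPolyDP(c,2.5,True)[:,0]
print("block px",ap.tolist()); print(onplane("top",ap,0.045).round(4)[:,:2].tolist())
m=(im.min(2)>195).astype(np.uint8)
f=[q for q in cv2.findContours(m,0,1)[0] if abs(cv2.minAreaRect(q)[0][0]-247)<6 and cv2.contourArea(q)>300][0]
ap=cv2.approxPolyDP(f,2,True)[:,0];print("fence px",ap.tolist()); print(onplane("top",ap,0.04).round(4)[:,:2].tolist())
# vertical profile through fence
for u in(230,250,270): print(u,[(v,im[v,u].tolist()) for v in range(118,162,1) ][::1][ (0 if u==270 else 6 if u==250 else 14):][:24])
s=cv2.imread("pics/scene0.png")
cv2.imwrite("pics/sc.png",cv2.resize(s[175:285,155:365],None,fx=3.8,fy=3.8,interpolation=cv2.INTER_CUBIC))
E
```

```text
block px [[269, 149], [244, 185], [273, 205], [278, 199], [275, 195], [289, 175], [294, 176], [299, 169]]
[[0.4683, 0.3186], [0.3743, 0.3845], [0.3204, 0.3094], [0.3357, 0.2963], [0.3463, 0.304], [0.3981, 0.2669], [0.3952, 0.2539], [0.4134, 0.2406]]
fence px [[282, 121], [278, 115], [246, 129], [251, 132], [246, 135], [243, 134], [244, 130], [222, 140], [225, 143], [219, 147], [218, 143], [213, 144], [213, 150], [216, 152]]
[[0.5445, 0.2841], [0.5611, 0.2945], [0.5249, 0.3799], [0.5164, 0.3666], [0.5086, 0.3799], [0.5115, 0.3878], [0.5223, 0.3852], [0.4965, 0.4436], [0.4882, 0.4356], [0.4778, 0.4514], [0.4886, 0.4541], [0.4862, 0.4674], [0.4701, 0.4673], [0.4645, 0.4593]]
230 [(132, [111, 123, 129]), (133, [115, 126, 134]), (134, [116, 127, 134]), (135, [106, 119, 127]), (136, [152, 159, 161]), (137, [248, 247, 244]), (138, [245, 244, 242]), (139, [230, 231, 228]), (140, [226, 224, 223]), (141, [221, 219, 217]), (142, [240, 240, 239]), (143, [240, 241, 240]), (144, [243, 244, 243]), (145, [255, 255, 255]), (146, [152, 146, 143]), (147, [55, 52, 50]), (148, [55, 53, 51]), (149, [59, 5
[... 574 characters left out ...]
5, 107, 116]), (143, [103, 115, 125]), (144, [103, 115, 126]), (145, [100, 112, 121]), (146, [119, 132, 143]), (147, [117, 131, 143])]
270 [(118, [253, 252, 250]), (119, [248, 246, 246]), (120, [148, 148, 146]), (121, [163, 162, 155]), (122, [158, 156, 151]), (123, [236, 234, 232]), (124, [241, 241, 237]), (125, [240, 240, 239]), (126, [246, 247, 246]), (127, [255, 255, 255]), (128, [91, 90, 90]), (129, [47, 44, 42]), (130, [58, 57, 55]), (131, [60, 57, 54]), (132, [55, 54, 51]), (133, [104, 114, 126]), (134, [106, 119, 130]), (135, [106, 118, 127]), (136, [102, 114, 123]), (137, [118, 133, 142]), (138, [125, 138, 150]), (139, [121, 134, 143]), (140, [122, 135, 147]), (141, [122, 137, 146])]
```

View pics/sc.png

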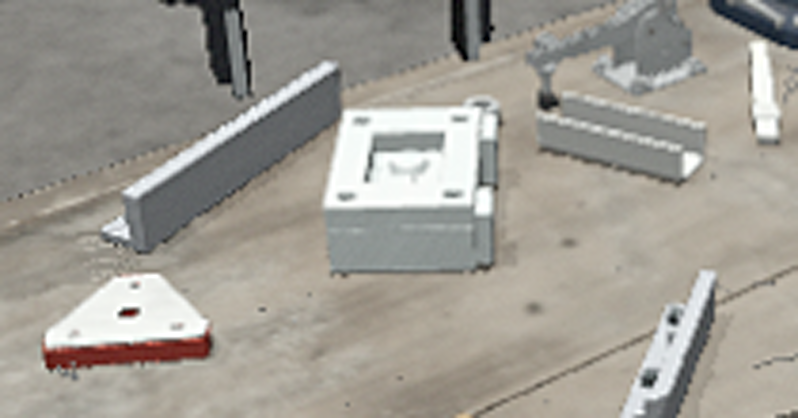

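```bash
python3 - <<'E'
from h import *
im=cv2.imread("pics/top0.png"); g=im.min(2).astype(float)
print("tri block/fence corners x,y,z,gap\n",tri([(240.5,230.3),(245.3,203.4),(191.8,226.3),(244.5,192.9)],[(244,185.3),(268.7,149),(216,152),(283,121.5)]).round(4))
def fence(z,kind):
    P_=[]
    for u in range(221,280):
        v0=int(round(152-(u-216)*0.463)); col=g[v0-6:v0+12,u]; V=np.arange(v0-6,v0+12)
        i=next(i for i in range(1,len(col)) if col[i]<100 and col[i-1]>=200 or col[i]<80)
        # subpixel white->dark
        w=np.clip((col[max(i-1,0)]-55)/195,0,1); e1=V[i-2]+ .5+ sum(np.clip((col[k]-55)/190,0,1) for k in(i-1,i,i+1))
        j=next(j for j in range(i+2,len(col)) if col[j]>75)
        P_.append((u,e1,V[j]-.5))
    P_=np.array(P_); return onplane("top",P_[:,[0,1]],.04),onplane("top",P_[:,[0,2]],0.)
A,B=fence(0,0)
for X in(A,B):
    l=cv2.fitLine(X[:,:2].astype(np.float32),cv2.DIST_HUBER,0,1e-3,1e-3).ravel(); print("fence line dir",l[:2],"pt",l[2:],"yaw +y dir",np.degrees(np.arctan2(abs(l[1]),-abs(l[0]))))
c=blockfit(im)[:,0].astype(float)
a,b=np.array([269,149.]),np.array([244,185.]); d=(b-a)/np.linalg.norm(b-a)
s=(c-a)@d; off=(c-a)@[-d[1],d[0]]; k=(s>4)&(s<40)&(abs(off)<2)
W=onplane("top",c[k],.045)[:,:2]; l=cv2.fitLine(W.astype(np.float32),2,0,1e-3,1e-3).ravel();print("plain edge",l,k.sum())
C=onplane("top",[a,b],.045)[:,:2]; print(C,np.linalg.norm(C[1]-C[0]))
E
```

```text
tri block/fence corners x,y,z,gap
 [[3.741e-01 3.852e-01 4.090e-02 0.000e+00]
 [4.678e-01 3.191e-01 4.740e-02 1.000e-04]
 [4.654e-01 4.603e-01 3.600e-02 1.000e-04]
 [5.439e-01 2.808e-01 3.460e-02 2.600e-03]]
fence line dir [ 0.4057628 -0.9139784] pt [0.5018943  0.37265378] yaw +y dir 113.93893
fence line dir [ 0.40831074 -0.912843  ] pt [0.4998681  0.37680674] yaw +y dir 114.098755
plain edge [ 0.8144211  -0.5802743   0.42110968  0.35166484] 29
[[0.46827158 0.31856039]
 [0.37426584 0.38448195]] 0.11481607527435606
```

```bash
cat >> h.py <<'E'
def rot(a): a=np.radians(a); return np.array([[np.cos(a),-np.sin(a)],[np.sin(a),np.cos(a)]])
FY=24.0; FN=0.610; FT=0.1344   # fence yaw deg, face offset along n, mid along t
def rows(targets):
    """targets (x,y,z,yaw of tool y deg) -> shift mm, roll deg from pose now"""
    from scipy.spatial.transform import Rotation as Ro
    s=bot.read_state(); p=np.array(s["tool_pos"]); R=Ro.from_quat(s["tcp_rot"]).as_matrix()
    y0=np.degrees(np.arctan2(R[1,1],R[0,1])); print("t",s["t"],"tcp",p.round(4),"yaw",y0.round(1),"F",np.round(s["wrist_force"],1),"q6",s["joint_positions"][5].round(2))
    for T in targets: print((1000*R.T@(np.array(T[:3])-p)).round(0),"roll",-round((T[3]-y0+180)%360-180,1))
def lug(c,yaw,side,back,yoff=0):
    """world xy of point 'back' m behind the lug push face; side +1 left -1 right"""
    return np.array(c)+rot(yaw)@[-.053-back,side*(.046+yoff)]
E
python3 - <<'E'
from h import *
c,y=(.3963,.3165),54.5
a=lug(c,y,1,.035)
rows([(*a,.12,y),(*a,.031,y),(*lug(c,y,1,.011),.031,y)])
E
```

```text
t 0.1 tcp [0.1532 0.4754 0.2495] yaw -17.9 F [-0.4 -0.3  0.8] q6 1.57
[-146.  210.  130.] roll -72.4
[-146.  210.  219.] roll -72.4
[-123.  217.  219.] roll -72.4
```

Request:
jog_arm --pt "-25 35 0" --pt "-50 70 20" --pt "-75 108 40" --pt "-100 145 60" --pt "-125 180 90" --pt "-146 210 120" --pt "-146 210 130" --pt "-146 210 130" --roll '[-8, -16, -24, -32, -40, -48, -56, -64]' --claw 0

```text
t: 0.9
tool_pos: [0.3071, 0.2681, 0.1167]
tcp_rot: [0.376, 0.927, -0.004, -0.001]
wrist_force: [-0.4, -0.3, -0.5]
width: -0.0
```

```bash
python3 - <<'E'
from h import *
c,y=(.3963,.3165),54.5
a=lug(c,y,1,.035)
rows([(*a,.07,y),(*a,.031,y),(*lug(c,y,1,.013),.031,y)])
E
```

```text
t 0.9 tcp [0.3071 0.2681 0.1167] yaw 45.9 F [-0.4 -0.3 -0.5] q6 -0.08
[ 2.  3. 47.] roll -8.6
[ 2.  4. 86.] roll -8.6
[ 5. 25. 85.] roll -8.6
```

Request:
jog_arm --pt "2 3 30" --pt "2 4 60" --pt "2 4 80" --pt "2 4 85" --pt "2 4 86" --pt "2 4 86" --roll '[-8.5, -8.5, -8.5, -8.5, -8.5, -8.5]'

```text
t: 1.5
tool_pos: [0.3083, 0.2722, 0.0313]
tcp_rot: [0.306, 0.952, -0.004, -0.001]
wrist_force: [-0.5, 0.6, 1.1]
width: 0.005
```

```bash
python3 - <<'E'
from h import *
c,y=(.3963,.3165),54.5
im=grab("top","top1"); s=grab("scene","sc1")
rows([(*lug(c,y,1,.013),.031,y)])
print(proj("top",[(*lug(c,y,1,0),.03)]))
A=cv2.resize(im[130:240,230:350],(480,440),interpolation=2); B=cv2.resize(s[170:280,205:285],(320,440),interpolation=2)
cv2.imwrite("pics/v1.png",np.hstack([A,B]))
E
```

```text
t 1.6 tcp [0.3087 0.2725 0.0317] yaw 54.4 F [-0.6 -0.3  1. ] q6 -0.23
[ 0. 21.  1.] roll -0.1
[[277.2033486  202.53765117]]
```

View pics/v1.png

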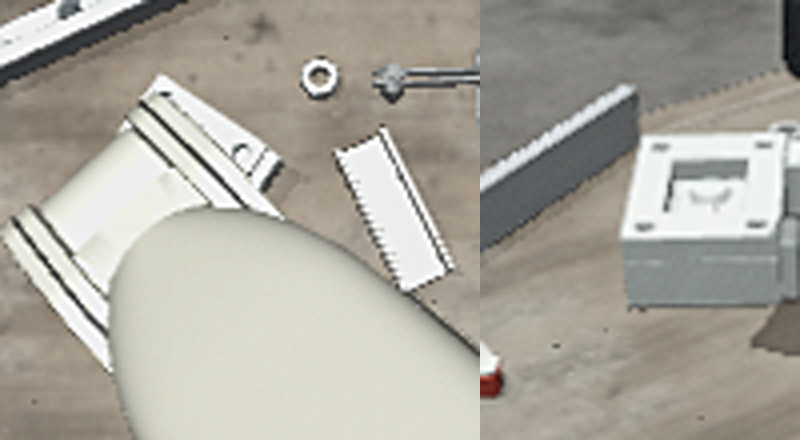

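The arm hides the block from the top camera, so I'll track it in the scene view, where its top and near end at about (240,230) stay visible. The tip is 2 cm behind the left lug. First left push.

Request:
jog_arm --pt "3 10 1" --pt "4 18 1" --pt "4 24 1" --pt "6 30 1" --pt "8 36 1" --pt "10 42 1" --pt "11 46 1" --pt "11 46 1" --roll '[0, 0, 1, 4, 7, 11, 14, 14]'

```text
t: 2.4
tool_pos: [0.3238, 0.3156, 0.0296]
tcp_rot: [0.42, 0.908, -0.006, -0.003]
wrist_force: [-5.7, -1.4, 2.3]
width: -0.003
```

```bash
cat >> h.py <<'E'
def trackpts(im,c0):
    """contour of the block's white top in the scene view, cast on z=.045"""
    m=cv2.morphologyEx((im.min(2)>205).astype(np.uint8),cv2.MORPH_CLOSE,np.ones((3,3)))
    p0=proj("scene",[(*c0,.045)])[0]
    cs=[c for c in cv2.findContours(m,cv2.RETR_EXTERNAL,1)[0] if cv2.contourArea(c)>250]
    c=min(cs,key=lambda c:np.linalg.norm(c[:,0].mean(0)-p0)); return c[:,0].astype(float)
def track(im,c0,yaw0,n="scene"):
    W=onplane(n,trackpts(im,c0),.045)[:,:2]; yaw=yaw0; c=np.array(c0,float)
    for k in range(8):
        B=(W-c)@rot(yaw)                       # in block axes
        f=(abs(B[:,0]-B[:,0].max())<.006)&(abs(B[:,1])<.045)
        l=(abs(B[:,1]-B[:,1].max())<.006)&(B[:,0]>-.03)&(B[:,0]<.033)
        pf=np.polyfit(B[f,1],B[f,0],1); pl=np.polyfit(B[l,0],B[l,1],1)
        if k<7: yaw-=np.degrees(np.arctan(pf[0])) if f.sum()>5 else 0
        c=c+rot(yaw)@[np.median(B[f,0])-.043,np.median(B[l,1])-.060]
    n_=rot(FY); fr=n_.T@c; rel=yaw-FY
    cor=[fr+rot(rel)@[.043,s*.06] for s in(1,-1)]
    print("c",c.round(4),"yaw",yaw.round(1),"(left edge says %.1f)"%(yaw+np.degrees(np.arctan(pl[0]))),"rel",rel.round(1),"gapL %.1f gapR %.1f"%((FN-cor[0][0])*1e3,(FN-cor[1][0])*1e3),"lat %.1f"%((fr[1]-FT)*1e3),"n",f.sum(),l.sum())
    return c,yaw
E
python3 - <<'E'
from h import *
track(cv2.imread("pics/scene0.png"),(.3963,.3165),54.5)
track(cv2.imread("pics/sc1.png"),(.3963,.3165),54.5)
im=grab("scene","sc2")
c,y=track(im,(.405,.33),42)
rows([(*lug(c,y,1,.011),.031,y)])
E
```

```text
Traceback (most recent call last):
  File "h.py", line 49, in track
    pf=np.polyfit(B[f,1],B[f,0],1); pl=np.polyfit(B[l,0],B[l,1],1)
                                       ~~~~~~~~~~^^^^^^^^^^^^^^^^^
TypeError: expected non-empty vector for x
```

```bash
python3 - <<'E'
from h import *
im=cv2.imread("pics/scene0.png"); p=trackpts(im,(.3963,.3165)); print(len(p),p.min(0),p.max(0))
W=onplane("scene",p,.045)[:,:2]; B=(W-[.3963,.3165])@rot(54.5); print(B.min(0),B.max(0))
print(im[225,236:290].min(1).tolist()); print(im[198:250,260].min(1).tolist())
E
```

```text
143 [240. 201.] [285. 230.]
[-0.05134016 -0.06977085] [0.04458643 0.06803648]
[153, 150, 150, 145, 182, 240, 254, 246, 223, 220, 220, 219, 237, 247, 249, 248, 249, 248, 248, 246, 245, 248, 247, 247, 247, 247, 248, 248, 248, 249, 248, 247, 247, 249, 253, 225, 176, 170, 182, 176, 195, 236, 254, 203, 204, 244, 252, 230, 159, 109, 142, 146, 152, 160]
[159, 165, 157, 153, 150, 191, 239, 248, 246, 247, 245, 223, 168, 133, 139, 134, 147, 231, 252, 251, 243, 215, 214, 241, 249, 247, 248, 247, 248, 250, 251, 200, 133, 143, 144, 141, 152, 144, 141, 144, 147, 146, 142, 142, 142, 141, 143, 150, 104, 134, 147, 145]
```

```bash
python3 - <<'E'
s=open('h.py').read(); i=s.index("    for k in range(8):"); j=s.index("    n_=rot(FY)")
s=s[:i]+'''    for tol in(.014,.012,.010,.008,.006,.005,.005,.005):
        B=(W-c)@rot(yaw)                       # in block axes
        f=(abs(B[:,0]-.043)<tol)&(abs(B[:,1])<.05); l=(abs(B[:,1]-.06)<tol)&(abs(B[:,0])<.033)
        F=cv2.fitLine(B[f].astype(np.float32),cv2.DIST_HUBER,0,1e-4,1e-4).ravel(); L=cv2.fitLine(B[l].astype(np.float32),cv2.DIST_HUBER,0,1e-4,1e-4).ravel()
        af=np.degrees(np.arctan(-F[0]/F[1])); al=np.degrees(np.arctan(L[1]/L[0]))
        yaw+=(af*f.sum()+al*l.sum())/(f.sum()+l.sum()) if tol>.005 else 0
        c=c+rot(yaw)@[F[2]-.043,L[3]-.060]
    pl=[np.tan(np.radians(al))]; yaw=np.float64(yaw); print("front %.1f left %.1f"%(af,al),end=" ")
'''+s[j:]
open('h.py','w').write(s)
E
python3 - <<'E'
from h import *
track(cv2.imread("pics/top0.png"),(.3963,.3165),54.5,"top") if 0 else 0
track(cv2.imread("pics/scene0.png"),(.3963,.3165),54.5)
track(cv2.imread("pics/sc1.png"),(.3963,.3165),54.5)
im=grab("scene","sc2")
c,y=track(im,(.405,.33),42)
rows([(*lug(c,y,1,.011),.031,y)])
E
```

```text
front -1.3 left 0.9 c [0.3973 0.3164] yaw 55.8 (left edge says 56.7) rel 31.8 gapL 113.5 gapR 50.2 lat -6.9 n 21 30
front 0.5 left -2.3 c [0.3985 0.3154] yaw 54.1 (left edge says 51.8) rel 30.1 gapL 110.4 gapR 50.3 lat -8.3 n 21 30
front -0.1 left 0.1 c [0.4053 0.3213] yaw 43.3 (left edge says 43.3) rel 19.3 gapL 88.3 gapR 48.7 lat -5.7 n 20 22
t 2.45 tcp [0.3238 0.3156 0.0296] yaw 40.4 F [-6.4 -1.1  0.5] q6 0.07
[-6. -0. -1.] roll -2.9
```

```bash
cat >> h.py <<'E'
def plan(c,y,frm,to,push,dyaw):
    """rows: back off, cross, contact, pushed"""
    T=[(*lug(c,y,frm,.026),.032,y),(*lug(c,y,to,.026),.032,y),(*lug(c,y,to,.012),.032,y),(*(lug(c,y,to,.011-push)),.032,y+dyaw)]
    rows(T)
E
python3 - <<'E'
from h import *
plan((.4053,.3213),43.3,1,-1,.012,6)
E
```

```text
t 2.45 tcp [0.3238 0.3156 0.0296] yaw 40.4 F [-6.4 -1.1  0.5] q6 0.07
[ -6. -15.  -2.] roll -2.9
[-98. -11.  -2.] roll -2.9
[-98.   3.  -2.] roll -2.9
[-97.  16.  -3.] roll -8.9
```

Request:
jog_arm --pt "0 -15 -2" --pt "-48 -14 -2" --pt "-98 -11 -2" --pt "-98 -7 -2" --pt "-98 0 -2" --pt "-99 6 -3" --pt "-101 12 -3" --pt "-102 18 -3" --roll '[-3, -3, -3, -3, -3, -3, -5, -8]'

```text
t: 3.25
tool_pos: [0.4006, 0.2476, 0.0315]
tcp_rot: [0.353, 0.935, -0.01, -0.004]
wrist_force: [-4.2, -9.8, 6.0]
width: 0.001
```

```bash
python3 - <<'E'
from h import *
c,y=track(grab("scene","sc3"),(.41,.323),46)
print(lug(c,y,-1,.011)); plan(c,y,-1,1,.022,-12)
E
```

```text
front -2.4 left 1.7 c [0.4076 0.3258] yaw 50.1 (left edge says 51.8) rel 26.1 gapL 93.0 gapR 40.1 lat -2.5 n 21 30
[0.40182276 0.2471831 ]
t 3.3 tcp [0.4021 0.2488 0.0317] yaw 48.7 F [-0.1 -4.5 -1.2] q6 -0.29
[ -1. -16.  -0.] roll -1.4
[ 91. -19.   0.] roll -1.4
[91. -5. -0.] roll -1.4
[92. 18. -1.] roll 10.6
```

Request:
jog_arm --pt "0 -16 0" --pt "46 -18 0" --pt "94 -18 0" --pt "94 -8 0" --pt "95 -2 0" --pt "97 6 0" --pt "100 13 0" --pt "103 20 0" --roll '[-1, -1, -1, -1, 0, 3, 7, 10]'

```text
t: 4.1
tool_pos: [0.3349, 0.3297, 0.0306]
tcp_rot: [0.434, 0.901, -0.013, -0.005]
wrist_force: [-7.7, -4.8, 6.8]
width: -0.003
```

```bash
python3 - <<'E'
from h import *
c,y=track(grab("scene","sc4"),(.415,.332),38)
print(lug(c,y,1,.011)); plan(c,y,1,-1,.012,5)
E
```

```text
front -1.7 left 1.5 c [0.4157 0.3311] yaw 41.4 (left edge says 42.9) rel 17.4 gapL 72.5 gapR 36.5 lat -1.0 n 20 18
[0.33730048 0.32321513]
t 4.15 tcp [0.3361 0.3314 0.0307] yaw 38.5 F [-4.7 -0.3 -1.4] q6 0.11
[ -8. -19.  -1.] roll -2.9
[-100.  -14.   -1.] roll -2.9
[-99.  -0.  -1.] roll -2.9
[-98.  13.  -1.] roll -7.9
```

Request:
jog_arm --pt "0 -18 -1" --pt "-50 -17 -1" --pt "-99 -14 -1" --pt "-99 -8 -1" --pt "-99 -2 -1" --pt "-100 4 -1" --pt "-101 9 -1" --pt "-102 12 -1" --roll '[-3, -3, -3, -3, -3, -4, -6, -8]'

```text
t: 4.95
tool_pos: [0.4065, 0.2573, 0.0307]
tcp_rot: [0.369, 0.929, -0.015, -0.006]
wrist_force: [-3.8, -8.7, 5.4]
width: -0.0
```

```bash
python3 - <<'E'
from h import *
c,y=track(grab("scene","sc5"),(.42,.332),46)
print(lug(c,y,-1,.011)); plan(c,y,-1,1,.022,-12)
E
```

```text
front 0.2 left 0.1 c [0.4193 0.3364] yaw 42.9 (left edge says 43.0) rel 18.9 gapL 68.9 gapR 30.0 lat 2.4 n 21 29
[0.40373299 0.25913147]
t 5.0 tcp [0.4071 0.2576 0.0308] yaw 46.7 F [-1.7 -6.7  2.8] q6 -0.25
[  4. -16.  -1.] roll 3.8
[ 96. -10.  -1.] roll 3.8
[95.  4. -1.] roll 3.8
[94. 27. -2.] roll 15.8
```

Request:
jog_arm --pt "2 -14 -1" --pt "48 -13 -1" --pt "97 -10 -1" --pt "97 0 -1" --pt "97 8 -1" --pt "99 15 -1" --pt "102 22 -1" --pt "105 29 -1" --roll '[4, 4, 4, 4, 5, 8, 11, 14]'

```text
t: 5.8
tool_pos: [0.348, 0.3487, 0.0302]
tcp_rot: [0.48, 0.877, -0.019, -0.006]
wrist_force: [-6.6, -4.9, 6.3]
width: 0.001
```

```bash
python3 - <<'E'
from h import *
c,y=track(grab("scene","sc6"),(.427,.341),34)
print(lug(c,y,1,.011)); plan(c,y,1,-1,.010,5)
E
```

```text
Traceback (most recent call last):
  File "h.py", line 48, in track
    F=cv2.fitLine(B[f].astype(np.float32),cv2.DIST_HUBER,0,1e-4,1e-4).ravel(); L=cv2.fitLine(B[l].astype(np.float32),cv2.DIST_HUBER,0,1e-4,1e-4).ravel()
      ~~~~~~~~~~~^^^^^^^^^^^^^^^^^^^^^^^^^^^^^^^^^^^^^^^^^^^^^^^^^^^^
cv2.error: OpenCV(4.12.0) /io/opencv/modules/imgproc/src/linefit.cpp:50: error: (-215:Assertion failed) count > 0 in function 'fitLine2D_wods'
```

```bash
python3 - <<'E'
from h import *
im=cv2.imread("pics/sc6.png"); p=trackpts(im,(.427,.341)); print(p.min(0),p.max(0))
v=im.copy(); cv2.polylines(v,[p.astype(int)],True,(0,0,255),1)
cv2.imwrite("pics/v6.png",np.vstack([cv2.resize(q[165:265,180:330],None,fx=4,fy=3,interpolation=2) for q in(v,im)]))
E
```

```text
[167. 247.] [209. 265.]
```

View pics/v6.png

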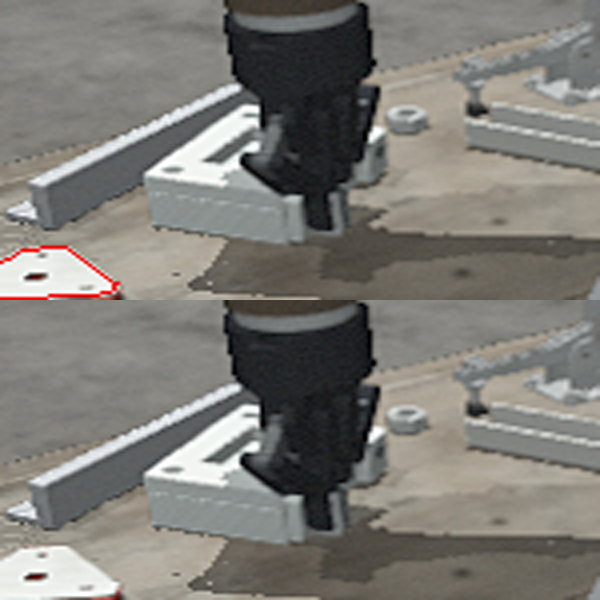

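```bash
sed -i 's/cv2.contourArea(c)>250\]/cv2.contourArea(c)>120]/' h.py; python3 - <<'E'
from h import *
c,y=track(cv2.imread("pics/sc6.png"),(.427,.341),34)
print(lug(c,y,1,.011)); plan(c,y,1,-1,.010,5)
E
```

```text
front -0.1 left 0.1 c [0.4283 0.3412] yaw 33.0 (left edge says 33.2) rel 9.0 gapL 46.9 gapR 28.1 lat 3.0 n 21 16
[0.34958648 0.34481612]
t 5.85 tcp [0.3492 0.3504 0.0303] yaw 32.5 F [-4.9  0.8 -0.8] q6 0.22
[ -5. -18.  -1.] roll -0.5
[-97. -17.  -0.] roll -0.5
[-97.  -3.  -1.] roll -0.5
[-97.   8.  -1.] roll -5.5
```

Request:
jog_arm --pt "0 -18 -1" --pt "-49 -18 -1" --pt "-97 -17 -1" --pt "-97 -10 -1" --pt "-97 -4 -1" --pt "-98 2 -1" --pt "-99 8 -1" --pt "-99 9 -1" --roll '[0, 0, 0, 0, 0, -2, -4, -4]'

```text
t: 6.65
tool_pos: [0.4082, 0.2701, 0.0307]
tcp_rot: [0.45, 0.893, -0.021, -0.007]
wrist_force: [-4.4, -8.0, 4.4]
width: 0.002
```

```bash
python3 - <<'E'
from h import *
c,y=track(grab("scene","sc7"),(.433,.343),37)
print(lug(c,y,-1,.011)); plan(c,y,-1,1,.018,-9)
E
```

```text
front -0.0 left 0.0 c [0.4323 0.3458] yaw 35.4 (left edge says 35.4) rel 11.4 gapL 44.1 gapR 20.4 lat 5.7 n 19 26
[0.40679526 0.27125753]
t 6.7 tcp [0.4082 0.2701 0.0307] yaw 36.5 F [-2.5 -5.9  2.3] q6 -0.05
[  2. -16.  -1.] roll 1.1
[ 94. -14.  -1.] roll 1.1
[94.  0. -2.] roll 1.1
[93. 19. -3.] roll 10.1
```

Request:
jog_arm --pt "2 -15 -1" --pt "48 -15 -1" --pt "96 -14 -1" --pt "96 -5 -1" --pt "96 3 -1" --pt "97 10 -1" --pt "99 16 -2" --pt "101 21 -2" --roll '[1, 1, 1, 1, 2, 4, 7, 9]'

```text
t: 7.5
tool_pos: [0.3633, 0.3625, 0.0301]
tcp_rot: [0.52, 0.854, -0.024, -0.007]
wrist_force: [-7.0, -3.0, 3.8]
width: 0.001
```

```bash
python3 - <<'E'
from h import *
c,y=track(grab("scene","sc8"),(.4385,.35),28)
print(lug(c,y,1,.011)); plan(c,y,1,-1,.010,5)
E
```

```text
front -1.0 left 4.4 c [0.442  0.3474] yaw 27.4 (left edge says 31.8) rel 3.4 gapL 25.6 gapR 18.4 lat 3.2 n 21 13
[0.36396817 0.35877153]
t 7.55 tcp [0.364  0.3633 0.0302] yaw 27.3 F [-4.   0.6 -0.3] q6 0.31
[ -4. -17.  -1.] roll -0.1
[-96. -17.   0.] roll -0.1
[-96.  -3.  -0.] roll -0.1
[-96.   8.  -1.] roll -5.1
```

Request:
jog_arm --pt "0 -18 -1" --pt "-48 -18 0" --pt "-96 -17 0" --pt "-96 -10 0" --pt "-96 -4 0" --pt "-97 1 0" --pt "-97 6 0" --pt "-97 7 0" --roll '[0, 0, 0, 0, 0, -1, -3, -3]'

```text
t: 8.35
tool_pos: [0.4122, 0.2783, 0.0302]
tcp_rot: [0.497, 0.867, -0.027, -0.008]
wrist_force: [-5.5, -7.7, 6.3]
width: 0.005
```

```bash
python3 - <<'E'
from h import *
c,y=track(grab("scene","sc9"),(.445,.351),30)
print(lug(c,y,-1,.011)); plan(c,y,-1,1,.012,-6)
E
```

```text
front -5.7 left -5.9 c [0.4588 0.3588] yaw 36.1 (left edge says 30.3) rel 12.1 gapL 15.5 gapR -9.7 lat 6.8 n 22 21
[0.43418587 0.28389771]
t 8.4 tcp [0.4121 0.2784 0.0301] yaw 30.4 F [-4.  -6.9  2.7] q6 0.07
[-8.  7. -2.] roll -5.7
[84. -2. -3.] roll -5.7
[85. 12. -4.] roll -5.7
[86. 24. -4.] roll 0.3
```

The fence top merges with the block in the mask at this range, so that fit isn't usable. I'll dead-reckon from the right-lug contact for the next left push, 8 to 10 mm. Contact predictions have agreed within 2 mm.

```bash
cat >> h.py <<'E'
def fromcontact(y,side):
    p=np.array(bot.read_state()["tool_pos"])[:2]; return p-rot(y)@[-.064,side*.046]
def rep(c,y):
    fr=rot(FY).T@c; rel=y-FY; g=[(FN-(fr+rot(rel)@[.043,s*.06])[0])*1e3 for s in(1,-1)]
    print("c",np.round(c,4),"rel %.1f gapL %.1f gapR %.1f lat %.1f"%(rel,*g,(fr[1]-FT)*1e3))
E
python3 - <<'E'
from h import *
y=30.; c=fromcontact(y,-1); rep(c,y); plan(c,y,-1,1,.012,-6)
s=cv2.imread("pics/sc9.png"); t=grab("top","top9")
cv2.imwrite("pics/v9.png",np.hstack([cv2.resize(t[100:200,210:310],(400,400),interpolation=2),cv2.resize(s[180:260,180:280],(400,400),interpolation=2)]))
E
```

```text
c [0.4445 0.3502] rel 6.0 gapL 25.0 gapR 12.4 lat 4.8
t 8.4 tcp [0.4121 0.2784 0.0301] yaw 30.4 F [-4.  -6.9  2.7] q6 0.07
[  0. -15.  -1.] roll 0.4
[ 92. -14.  -2.] roll 0.4
[92. -1. -3.] roll 0.4
[92. 12. -4.] roll 6.4
```

View pics/v9.png

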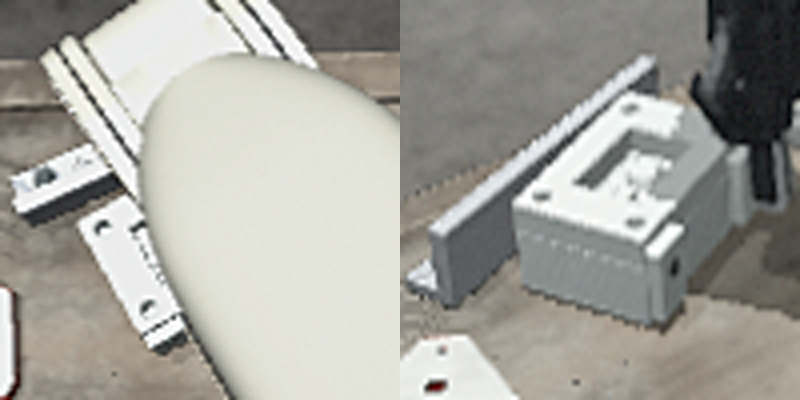

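Left half, top view: the block's left end shows from (230,154) to (247,187), ahead of the fence and clear of it. Right half, scene view: nearly square, with a gap left. I'll use the top camera's view of the left end from here.

```bash
cat >> h.py <<'E'
def topleft(im,c0,yaw0):
    """top view: left end + front edge line of the block's top (z=.045), visible part only"""
    m=(im.min(2)>190).astype(np.uint8); pts=np.vstack([c[:,0] for c in cv2.findContours(m,cv2.RETR_EXTERNAL,1)[0] if cv2.contourArea(c)>60]).astype(float)
    W=onplane("top",pts,.045)[:,:2]; c=np.array(c0,float); y=yaw0
    for tol in(.012,.010,.008,.006,.004,.004):
        B=(W-c)@rot(y); l=(abs(B[:,1]-.06)<tol)&(abs(B[:,0])<.036)
        L=cv2.fitLine(B[l].astype(np.float32),cv2.DIST_HUBER,0,1e-4,1e-4).ravel(); y+=np.degrees(np.arctan(L[1]/L[0]))
        f=(abs(B[:,0]-.043)<min(tol,.008))&(B[:,1]>.02)&(B[:,1]<.055)
        c=c+rot(y)@[np.median(B[f,0])-.043 if f.sum()>2 else 0,L[3]-.06]
    print("top: n",l.sum(),f.sum(),end=" "); rep(c,y); return c,y
E
python3 - <<'E'
from h import *
c,y=topleft(cv2.imread("pics/top9.png"),(.4445,.3502),30)
plan(c,y,-1,1,.012,-6)
E
```

```text
top: n 24 12 c [0.4453 0.3496] rel 5.1 gapL 23.5 gapR 12.9 lat 3.8
t 8.45 tcp [0.4121 0.2785 0.0301] yaw 30.4 F [-4.1 -7.2  3.5] q6 0.07
[  0. -15.  -1.] roll 1.3
[ 92. -13.  -2.] roll 1.3
[92.  1. -3.] roll 1.3
[92. 14. -4.] roll 7.3
```

Request:
jog_arm --pt "0 -15 -1" --pt "47 -14 -2" --pt "93 -13 -2" --pt "93 -5 -3" --pt "93 1 -3" --pt "94 6 -3" --pt "95 11 -4" --pt "96 14 -4" --roll '[1, 1, 1, 1, 2, 3, 5, 6]'

```text
t: 9.25
tool_pos: [0.3736, 0.3669, 0.0311]
tcp_rot: [0.542, 0.84, -0.03, -0.009]
wrist_force: [-7.7, -1.0, 4.4]
width: 0.001
```

```bash
python3 - <<'E'
from h import *
y=25.; c=fromcontact(y,1); rep(c,y)
c,y=topleft(grab("top","top10"),(.45,.354),25)
plan(c,y,1,-1,.006,2)
E
```

```text
c [0.4511 0.3523] rel 1.0 gapL 12.7 gapR 10.6 lat 3.9Traceback (most recent call last):
  File "<stdin>", line 3, in <module>
  File "h.py", line 72, in topleft
    L=cv2.fitLine(B[l].astype(np.float32),cv2.DIST_HUBER,0,1e-4,1e-4).ravel(); y+=np.degrees(np.arctan(L[1]/L[0]))
      ~~~~~~~~~~~^^^^^^^^^^^^^^^^^^^^^^^^^^^^^^^^^^^^^^^^^^^^^^^^^^^^
cv2.error: OpenCV(4.12.0) /io/opencv/modules/imgproc/src/linefit.cpp:50: error: (-215:Assertion failed) count > 0 in function 'fitLine2D_wods'
```

```bash
python3 - <<'E'
from h import *
y=25.; c=fromcontact(y,1); plan(c,y,1,-1,.006,2)
E
```

```text
t 9.3 tcp [0.3739 0.3672 0.0312] yaw 24.2 F [-6.8 -0.   1.1] q6 0.35
[ -0. -15.   0.] roll -0.8
[-92. -14.   2.] roll -0.8
[-92.   0.   1.] roll -0.8
[-92.   7.   0.] roll -2.8
```

Request:
jog_arm --pt "0 -15 0" --pt "-46 -15 1" --pt "-92 -14 2" --pt "-92 -14 2" --roll '[-1, -1, -1, -1]'

```text
t: 9.7
tool_pos: [0.4008, 0.2723, 0.0314]
tcp_rot: [0.539, 0.842, -0.031, -0.008]
wrist_force: [-0.9, -0.9, 0.3]
width: -0.004
```

```bash
python3 - <<'E'
from h import *
c,y=topleft(grab("top","top11"),(.451,.3523),25)
plan(c,y,-1,-1,.006,2)
E
```

```text
top: n 24 12 c [0.4513 0.3495] rel 0.8 gapL 13.5 gapR 11.7 lat 1.4
t 9.75 tcp [0.4003 0.2745 0.0315] yaw 24.8 F [-0.2 -0.1 -0.4] q6 0.17
[ 1. -1. -0.] roll -0.0
[ 1. -1. -0.] roll -0.0
[ 1. 13. -1.] roll -0.0
[ 1. 20. -2.] roll -2.0
```

Request:
jog_arm --pt "0 6 -1" --pt "0 11 -1" --pt "0 15 -1" --pt "0 18 -2" --pt "0 19 -2" --pt "0 19 -2" --roll '[0, 0, 0, -1, -2, -2]'

```text
t: 10.35
tool_pos: [0.4148, 0.2811, 0.0316]
tcp_rot: [0.523, 0.852, -0.034, -0.011]
wrist_force: [-6.0, -5.5, 4.8]
width: -0.001
```

```bash
python3 - <<'E'
from h import *
y=27.; c=fromcontact(y,-1); rep(c,y)
c,y=topleft(grab("top","top12"),c,y)
plan(c,y,-1,1,.009,-4)
E
```

```text
c [0.4509 0.3512] rel 3.0 gapL 15.4 gapR 9.2 lat 3.0
top: n 24 9 c [0.4517 0.3497] rel 1.4 gapL 13.5 gapR 10.7 lat 1.4
t 10.4 tcp [0.4148 0.2811 0.0316] yaw 26.9 F [-3.9 -5.8  4.1] q6 0.13
[  1. -16.   1.] roll 1.5
[ 93. -14.  -1.] roll 1.5
[92.  0. -2.] roll 1.5
[92. 10. -3.] roll 5.5
```

Request:
jog_arm --pt "0 -15 0" --pt "47 -15 -1" --pt "93 -14 -1" --pt "93 -6 -2" --pt "93 0 -2" --pt "93 5 -3" --pt "94 8 -3" --pt "94 8 -3" --roll '[1, 1, 1, 1, 1, 2, 4, 4]'

```text
t: 11.2
tool_pos: [0.377, 0.3676, 0.0319]
tcp_rot: [0.553, 0.832, -0.036, -0.012]
wrist_force: [-7.5, 1.2, 3.4]
width: -0.003
```

```bash
python3 - <<'E'
from h import *
y=23.; c=fromcontact(y,1); rep(c,y); plan(c,y,1,-1,.006,2)
E
```

```text
c [0.4539 0.3503] rel -1.0 gapL 8.9 gapR 11.0 lat 1.0
t 11.2 tcp [0.377  0.3676 0.0319] yaw 22.8 F [-7.5  1.2  3.4] q6 0.37
[ -0. -15.   1.] roll -0.2
[-92. -15.   3.] roll -0.2
[-92.  -1.   2.] roll -0.2
[-92.   6.   1.] roll -2.2
```

Request:
jog_arm --pt "0 -15 1" --pt "-46 -15 2" --pt "-92 -15 3" --pt "-92 -8 3" --pt "-92 -2 2" --pt "-92 3 1" --pt "-92 6 1" --pt "-92 6 1" --roll '[0, 0, 0, 0, 0, -1, -2, -2]'

```text
t: 12.0
tool_pos: [0.4159, 0.2838, 0.0317]
tcp_rot: [0.537, 0.842, -0.039, -0.014]
wrist_force: [-4.3, -5.4, 2.9]
width: -0.003
```

```bash
python3 - <<'E'
from h import *
y=25.5; c=fromcontact(y,-1); rep(c,y)
c,y=topleft(grab("top","top13"),c,y)
plan(c,y,-1,1,.006,-2)
E
```

```text
c [0.4539 0.3529] rel 1.5 gapL 10.4 gapR 7.3 lat 3.4
top: n 25 11 c [0.4555 0.3509] rel 1.4 gapL 9.6 gapR 6.7 lat 0.9
t 12.05 tcp [0.4159 0.2839 0.0317] yaw 24.9 F [-3.3 -4.9  3.7] q6 0.17
[ -3. -14.   1.] roll -0.5
[ 89. -15.  -1.] roll -0.5
[90. -1. -2.] roll -0.5
[90.  6. -3.] roll 1.5
```

Request:
jog_arm --pt "0 -15 0" --pt "46 -15 -1" --pt "92 -15 -1" --pt "92 -7 -2" --pt "92 -1 -2" --pt "92 4 -3" --pt "92 7 -3" --pt "92 7 -3" --roll '[0, 0, 0, 0, 0, 1, 2, 2]'

```text
t: 12.85
tool_pos: [0.3814, 0.3696, 0.0317]
tcp_rot: [0.552, 0.833, -0.042, -0.015]
wrist_force: [-6.7, 1.1, 1.8]
width: -0.0
```

```bash
python3 - <<'E'
from h import *
y=23.; c=fromcontact(y,1); rep(c,y); plan(c,y,1,-1,.006,2)
E
```

```text
c [0.4583 0.3522] rel -1.0 gapL 4.0 gapR 6.1 lat 1.0
t 12.85 tcp [0.3814 0.3696 0.0317] yaw 22.9 F [-6.7  1.1  1.8] q6 0.36
[ -0. -15.   1.] roll -0.1
[-92. -15.   3.] roll -0.1
[-92.  -1.   2.] roll -0.1
[-92.   6.   1.] roll -2.1
```

Request:
jog_arm --pt "0 -15 1" --pt "-46 -15 2" --pt "-92 -15 3" --pt "-92 -8 3" --pt "-92 -2 2" --pt "-92 2 1" --pt "-92 4 1" --pt "-92 4 1" --roll '[0, 0, 0, 0, 0, 0, -1, -1]'

```text
t: 13.65
tool_pos: [0.4185, 0.285, 0.0316]
tcp_rot: [0.544, 0.838, -0.045, -0.016]
wrist_force: [-3.1, -5.6, 3.2]
width: -0.003
```

```bash
python3 - <<'E'
from h import *
y=24.5; c=fromcontact(y,-1); rep(c,y)
c,y=topleft(grab("top","top14"),c,y)
plan(c,y,-1,1,.004,-1)
E
```

```text
c [0.4577 0.3534] rel 0.5 gapL 5.7 gapR 4.7 lat 2.3
top: n 26 7 c [0.4626 0.3515] rel -0.1 gapL 1.3 gapR 1.5 lat -1.5
t 13.7 tcp [0.4185 0.285  0.0316] yaw 23.9 F [-3.3 -6.4  2.4] q6 0.18
[ -3. -12.   1.] roll -0.0
[ 89. -12.  -1.] roll -0.0
[89.  2. -3.] roll -0.0
[89.  7. -3.] roll 1.0
```

```bash
python3 - <<'E'
from h import *
from scipy.spatial.transform import Rotation as Ro
R=Ro.from_quat(bot.read_state()["tcp_rot"]).as_matrix(); print("tool z in block/fence axes",rot(24).T@R[:2,2]); print((1000*R.T@[0,0,1]).round())
im=cv2.imread("pics/top14.png"); cv2.imwrite("pics/v14.png",cv2.resize(im[120:200,205:285],(560,560),interpolation=2))
E
```

```text
tool z in block/fence axes [-0.09286633 -0.02165916]
[ -22.  -93. -995.]
```

View pics/v14.png

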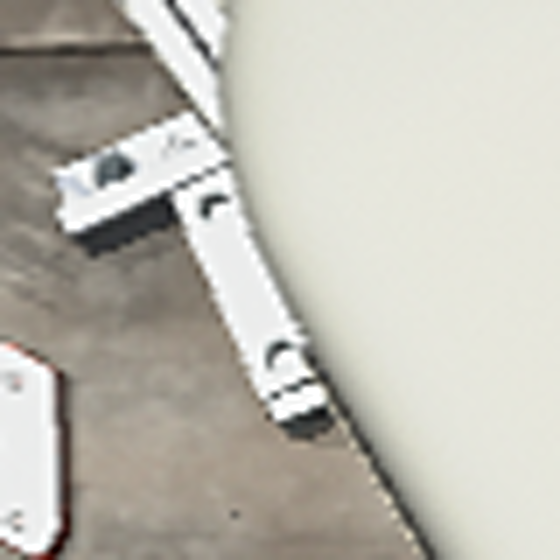

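Request:
jog_arm --pt "0 -14 0" --pt "45 -14 -1" --pt "91 -14 -2" --pt "91 -7 -2" --pt "91 -2 -3" --pt "91 1 -3" --pt "91 3 -3" --pt "91 3 -3" --roll '[0, 0, 0, 0, 0, 0, 0, 0]'

```text
t: 14.5
tool_pos: [0.3821, 0.3684, 0.0319]
tcp_rot: [0.544, 0.837, -0.047, -0.019]
wrist_force: [-8.0, 1.9, 1.8]
width: 0.001
```

```bash
python3 - <<'E'
from h import *
y=23.5; c=fromcontact(y,1); rep(c,y); plan(c,y,1,-1,.006,2)
E
```

```text
c [0.4591 0.3518] rel -0.5 gapL 4.0 gapR 5.0 lat 0.2
t 14.5 tcp [0.3821 0.3684 0.0319] yaw 23.9 F [-8.   1.9  1.8] q6 0.34
[  0. -15.   1.] roll 0.4
[-92. -16.   3.] roll 0.4
[-92.  -2.   2.] roll 0.4
[-92.   5.   1.] roll -1.6
```

Request:
jog_arm --pt "0 -15 1" --pt "-46 -16 2" --pt "-92 -16 3" --pt "-92 -8 3" --pt "-92 -2 2" --pt "-92 2 1" --pt "-92 4 1" --pt "-92 4 1" --roll '[0, 0, 0, 0, 0, 0, 0, 0]'

```text
t: 15.3
tool_pos: [0.4202, 0.2839, 0.0317]
tcp_rot: [0.544, 0.837, -0.051, -0.02]
wrist_force: [-4.4, -7.3, 4.4]
width: 0.002
```

```bash
python3 - <<'E'
from h import *
y=24.5; c=fromcontact(y,-1); rep(c,y)
plan(c,y,-1,1,.004,-1)
E
```

```text
c [0.4594 0.3523] rel 0.5 gapL 4.6 gapR 3.5 lat 0.6
t 15.3 tcp [0.4202 0.2839 0.0317] yaw 23.9 F [-4.4 -7.3  4.4] q6 0.18
[ -0. -15.   1.] roll -0.6
[ 92. -16.  -1.] roll -0.6
[92. -2. -2.] roll -0.6
[92.  3. -3.] roll 0.4
```

Left, up to 4.

Request:
jog_arm --pt "0 -15 0" --pt "46 -15 -1" --pt "92 -15 -2" --pt "92 -8 -2" --pt "92 -2 -2" --pt "92 2 -2" --pt "92 4 -2" --pt "92 4 -2" --roll '[0, 0, 0, 0, 0, 0, 0, 0]'

```text
t: 16.1
tool_pos: [0.3836, 0.3688, 0.0307]
tcp_rot: [0.544, 0.837, -0.054, -0.023]
wrist_force: [-8.1, 1.2, 3.2]
width: 0.0
```

```bash
python3 - <<'E'
from h import *
y=23.5; c=fromcontact(y,1); rep(c,y); plan(c,y,1,-1,.006,2)
E
```

```text
c [0.4606 0.3521] rel -0.5 gapL 2.4 gapR 3.5 lat -0.1
t 16.1 tcp [0.3836 0.3688 0.0307] yaw 23.9 F [-8.1  1.2  3.2] q6 0.34
[  0. -15.   0.] roll 0.4
[-92. -16.   2.] roll 0.4
[-92.  -2.   1.] roll 0.4
[-92.   5.  -0.] roll -1.6
```

Request:
jog_arm --pt "0 -15 0" --pt "-46 -16 1" --pt "-92 -16 2" --pt "-92 -8 2" --pt "-92 -2 1" --pt "-92 2 0" --pt "-92 4 0" --pt "-92 4 0" --roll '[0, 0, 0, 0, 0, 0, 0, 0]'

```text
t: 16.9
tool_pos: [0.4219, 0.2842, 0.0315]
tcp_rot: [0.544, 0.837, -0.058, -0.024]
wrist_force: [-4.3, -7.9, 4.0]
width: -0.0
```

```bash
python3 - <<'E'
from h import *
y=24.3; c=fromcontact(y,-1); rep(c,y)
plan(c,y,-1,1,.004,-1)
E
```

```text
c [0.4613 0.3525] rel 0.3 gapL 2.5 gapR 1.9 lat -0.0
t 16.9 tcp [0.4219 0.2842 0.0315] yaw 23.9 F [-4.3 -7.9  4. ] q6 0.18
[ -0. -15.   1.] roll -0.4
[ 92. -16.  -1.] roll -0.4
[92. -2. -3.] roll -0.4
[92.  3. -3.] roll 0.6
```

Request:
jog_arm --pt "0 -15 0" --pt "46 -15 -1" --pt "92 -15 -2" --pt "92 -8 -2" --pt "92 -2 -2" --pt "92 2 -2" --pt "92 4 -2" --pt "92 4 -2" --roll '[0, 0, 0, 0, 0, 0, 0, 0]'

```text
t: 17.7
tool_pos: [0.3849, 0.369, 0.0305]
tcp_rot: [0.544, 0.837, -0.06, -0.027]
wrist_force: [-10.2, 2.0, 3.9]
width: -0.004
```

```bash
python3 - <<'E'
from h import *
y=24.; c=fromcontact(y,1); rep(c,y); plan(c,y,1,-1,.006,2)
E
```

```text
c [0.462 0.353] rel 0.0 gapL 1.3 gapR 1.3 lat 0.2
t 17.7 tcp [0.3849 0.369  0.0305] yaw 23.9 F [-10.2   2.    3.9] q6 0.33
[ -0. -15.   0.] roll -0.1
[-92. -15.   2.] roll -0.1
[-92.  -1.   0.] roll -0.1
[-92.   6.  -0.] roll -2.1
```

Request:
jog_arm --pt "0 -15 0" --pt "-46 -16 1" --pt "-92 -16 2" --pt "-92 -8 2" --pt "-92 -2 1" --pt "-92 2 0" --pt "-92 4 0" --pt "-92 4 0" --roll '[0, 0, 0, 0, 0, 0, 0, 0]'

```text
t: 18.5
tool_pos: [0.4225, 0.2838, 0.0312]
tcp_rot: [0.543, 0.837, -0.066, -0.028]
wrist_force: [-6.2, -8.2, 6.6]
width: 0.001
```

```bash
python3 - <<'E'
from h import *
y=24.; c=fromcontact(y,-1); rep(c,y)
plan(c,y,-1,1,.004,-1)
E
```

```text
c [0.4623 0.3519] rel 0.0 gapL 1.6 gapR 1.6 lat -1.0
t 18.5 tcp [0.4225 0.2838 0.0312] yaw 23.9 F [-6.2 -8.2  6.6] q6 0.17
[  0. -15.   1.] roll -0.1
[ 92. -15.  -1.] roll -0.1
[92. -1. -3.] roll -0.1
[92.  4. -4.] roll 0.9
```

Request:
jog_arm --pt "0 -15 0" --pt "46 -15 -1" --pt "92 -15 -2" --pt "92 -8 -2" --pt "92 -2 -2" --pt "92 2 -3" --pt "92 6 -3" --pt "92 6 -3" --roll '[0, 0, 0, 0, 0, 0, 0, 0]'

```text
t: 19.3
tool_pos: [0.3848, 0.3689, 0.0309]
tcp_rot: [0.543, 0.836, -0.07, -0.034]
wrist_force: [-17.2, 1.1, 8.8]
width: 0.001
```

```bash
python3 - <<'E'
from h import *
y=24.; c=fromcontact(y,1); rep(c,y); plan(c,y,1,-1,.006,2)
E
```

```text
c [0.462 0.353] rel 0.0 gapL 1.4 gapR 1.4 lat 0.1
t 19.3 tcp [0.3848 0.3689 0.0309] yaw 23.9 F [-17.2   1.1   8.8] q6 0.33
[  0. -15.   1.] roll -0.1
[-92. -15.   3.] roll -0.1
[-92.  -1.   1.] roll -0.1
[-92.   6.  -0.] roll -2.1
```

The left side is seated: force rose to 17 N with no further motion. Now the right.

Request:
jog_arm --pt "0 -15 0" --pt "-46 -16 1" --pt "-92 -16 3" --pt "-92 -8 3" --pt "-92 -2 2" --pt "-92 2 1" --pt "-92 6 1" --pt "-92 6 1" --roll '[0, 0, 0, 0, 0, 0, 0, 0]'

```text
t: 20.1
tool_pos: [0.4226, 0.2833, 0.0306]
tcp_rot: [0.542, 0.836, -0.078, -0.036]
wrist_force: [-10.4, -11.9, 12.2]
width: -0.004
```

```bash
python3 - <<'E'
from h import *
y=24.; c=fromcontact(y,-1); rep(c,y)
plan(c,y,-1,1,.004,-1)
E
```

```text
c [0.4623 0.3513] rel 0.0 gapL 1.8 gapR 1.8 lat -1.5
t 20.1 tcp [0.4226 0.2833 0.0306] yaw 23.9 F [-10.4 -11.9  12.2] q6 0.17
[  0. -15.   1.] roll -0.1
[ 92. -15.  -1.] roll -0.1
[92. -1. -3.] roll -0.1
[92.  4. -4.] roll 0.9
```

Request:
jog_arm --pt "0 -15 0" --pt "0 -35 -10" --pt "0 -50 -45" --pt "0 -60 -90" --pt "0 -80 -130" --pt "-40 -110 -150" --pt "-80 -140 -160" --pt "-120 -170 -170" --roll '[0, 0, 0, 0, 0, 0, 0, 0]'

```text
t: 20.9
tool_pos: [0.3442, 0.1266, 0.2293]
tcp_rot: [0.541, 0.837, -0.077, -0.035]
wrist_force: [0.9, -0.5, 0.9]
width: -0.003
```

Request:
jog_arm --pt "-40 -20 0" --pt "-80 -40 0" --pt "-120 -60 0" --pt "-160 -70 0" --pt "-200 -80 0" --pt "-200 -80 0" --roll '[0, 0, 0, 0, 0, 0]'

```text
t: 21.5
tool_pos: [0.356, -0.091, 0.2482]
tcp_rot: [0.544, 0.835, -0.076, -0.034]
wrist_force: [0.4, 1.8, 0.1]
width: 0.004
```

```bash
python3 - <<'E'
from h import *
t=grab("top","top20"); s=grab("scene","sc20")
A=cv2.resize(t[105:195,205:305],(500,450),interpolation=2); B=cv2.resize(s[180:260,185:275],None,fx=5.5,fy=5.5,interpolation=2)
B=B[:450] if len(B)>=450 else cv2.copyMakeBorder(B,0,450-len(B),0,0,0)
cv2.imwrite("pics/v20.png",cv2.resize(np.hstack([A,B]),(800,int(450*800/(500+B.shape[1])))))
rows([])
c=blockfit(t,near=(248,155)); print(cv2.approxPolyDP(c,2,True)[:,0].tolist())
try: topleft(t,(.4623,.352),24.)
except Exception as e: print(e)
E
```

```text
t 21.6 tcp [ 0.3549 -0.0879  0.2476] yaw 24.0 F [-1.1 -0.  -0.4] q6 -0.57
[[282, 121], [278, 115], [246, 129], [251, 132], [246, 135], [243, 134], [244, 130], [222, 140], [225, 143], [219, 147], [218, 143], [213, 144], [213, 150], [216, 152], [228, 146], [241, 174], [272, 160], [275, 163], [284, 159], [276, 159], [282, 154], [269, 128]]
top: n 25 0 c [0.4625 0.3516] rel 0.1 gapL 1.6 gapR 1.4 lat -1.3
```

View pics/v20.png

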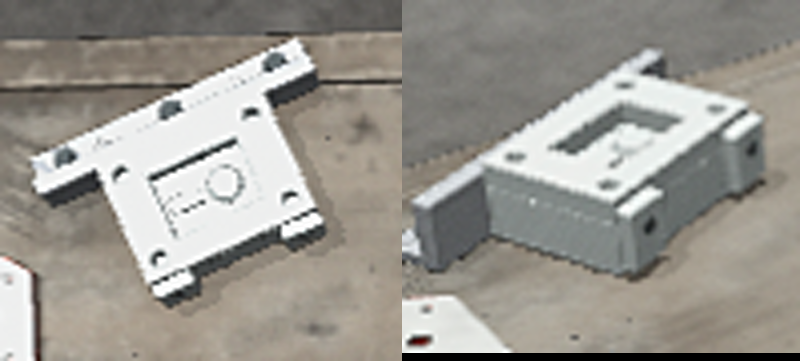

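The top view shows the plain face against the fence with no visible dark seam, well inside both ends (fence ends about 8 px beyond). I'll check the seam numerically at both ends.

```bash
python3 - <<'E'
from h import *
t=cv2.imread("pics/top20.png"); g=t.min(2).astype(np.float32); n=rot(24)
for s in(.052,.04,.025,0,-.025,-.04,-.052):
    X=[(*(n@[FN+d,FT-.001+s]),.042) for d in np.arange(-.012,.0121,.002)]
    p=proj("top",X).astype(np.float32); print("s %+.3f"%s,cv2.remap(g,p[:,0][None],p[:,1][None],1)[0].round().astype(int).tolist())
m=(g>190).astype(np.uint8); pts=np.vstack([c[:,0] for c in cv2.findContours(m,0,1)[0]]).astype(float)
B=(onplane("top",pts,.045)[:,:2]-[.4625,.3516])@rot(24)
b=(abs(B[:,0]+.043)<.005)&(abs(B[:,1])<.028); r=(abs(B[:,1]+.06)<.006)&(abs(B[:,0])<.035); l=(abs(B[:,1]-.06)<.006)&(abs(B[:,0])<.035)
for k,nm,a in((b,"back",1),(r,"right",0),(l,"left",0)):
    F=cv2.fitLine(B[k].astype(np.float32),4,0,1e-4,1e-4).ravel(); print(nm,k.sum(),"angle %.1f"%np.degrees(np.arctan(-F[0]/F[1]) if a else np.arctan(F[1]/F[0])),(F[2:]*1e3).round(1))
E
```

```text
s +0.052 [170, 102, 125, 198, 237, 243, 239, 238, 238, 239, 240, 232, 218]
s +0.040 [237, 238, 243, 242, 241, 239, 238, 238, 238, 238, 238, 232, 213]
s +0.025 [239, 238, 237, 237, 238, 238, 238, 238, 238, 238, 238, 229, 226]
s +0.000 [238, 238, 237, 238, 239, 238, 238, 238, 240, 243, 248, 182, 110]
s -0.025 [238, 238, 238, 237, 237, 238, 237, 237, 237, 238, 239, 230, 220]
s -0.040 [195, 159, 193, 224, 246, 241, 239, 238, 238, 238, 237, 230, 232]
s -0.052 [198, 192, 221, 242, 244, 240, 238, 238, 238, 238, 236, 221, 216]
back 19 angle 1.7 [-40.   -7.7]
right 24 angle 0.2 [  4.7 -57.5]
left 23 angle 0.2 [ 1.9 60. ]
```

```bash
python3 - <<'E'
from h import *
a,b=(cv2.imread(f"pics/{f}.png").astype(int) for f in("top0","top20"))
for n,(u,v,w) in dict(magnet=(202,184,18),nut=(310,149,7),offcut=(328,183,20)).items():
    d=abs(a-b)[v-w:v+w,u-w:u+w].max(2); print(n,"changed px",(d>60).sum())
print(bot.read_state()["t"],bot.hand_in())
E
```

```text
magnet changed px 0
nut changed px 0
offcut changed px 0
the job is handed in; nothing more can be done
21.6 None
```

The die block is set against the 200 mm fence and handed in at 21.6 s, with the hand well clear. I pushed it only with the shut fingertips on the two lugs, strictly in turn and starting with the left. It came round from about 30° to within about 1° of square before it touched the fence.

**Final checks that agreed:**
- **Seating:** on the last pushes the lugs stalled at 17 N (left) and about 16 N (right), against about 8 to 10 N while sliding. The tool stopped within 0.3 mm of the same depth on both sides.
- **Squareness:** the top view shows no seam along the fence, and the block's left and right ends are within 0.2° of square to it.
- **Position along the fence:** the block is about 1 mm off the fence's middle, so it ends about 40 mm inside each end.
- **Other things:** the magnet, nut and offcut show no pixel change. I did not compare the marker and square in the final picture; the fingertip path did not go near them.

**Checks that disagreed:**
- **Angle:** a rough fit of the short back edge gave 1.7°, but over 19 pixels at about 2.6 mm each, so I trusted the ends and the contact depths.
- **Gap:** the contact and top-view fits left 1 to 2 mm. I put this down to the tool's growing tilt and the calibration. From the top camera's angle, a gap under about 1.4 mm would not show.

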